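# Sort sample jars onto the hatch slides

### The job

Put the two red-lidded and the two blue-lidded sample jars onto the slide of their own colour, letting each go just above the lane (not dropping it from a height) so that it slides down by itself and stays standing on the lane. On each slide the urgent jar, with the yellow sticker on its lid, goes first and ends against the stop, and the other jar of that colour ends close behind it. Leave the white-lidded empty jars standing where they are.

Things in the scene. Friction and masses are not known exactly. Their poses are not given: they have to be found in the camera images.
- red_urgent_mid (a point): sample jar with a red screw lid and a yellow round sticker (20 mm) in the middle of the lid: urgent; upright cylinder 44 mm in diameter, 60 mm high, lid included, about 70 g; this point is its centre, 30 mm above its underside; its z axis is the jar's axis
- red_plain_mid (a point): sample jar with a red screw lid and no sticker on the lid: not urgent; upright cylinder 44 mm in diameter, 60 mm high, lid included, about 70 g; this point is its centre, 30 mm above its underside; its z axis is the jar's axis
- blue_urgent_mid (a point): sample jar with a blue screw lid and a yellow round sticker (20 mm) in the middle of the lid: urgent; upright cylinder 44 mm in diameter, 60 mm high, lid included, about 70 g; this point is its centre, 30 mm above its underside; its z axis is the jar's axis
- blue_plain_mid (a point): sample jar with a blue screw lid and no sticker on the lid: not urgent; upright cylinder 44 mm in diameter, 60 mm high, lid included, about 70 g; this point is its centre, 30 mm above its underside; its z axis is the jar's axis
- white_a_mid (a point): empty jar with a plain white lid, to be left alone; 44 mm in diameter, 60 mm high; this point is its centre, 30 mm above its underside
- white_b_mid (a point): empty jar with a plain white lid, to be left alone; 44 mm in diameter, 60 mm high; this point is its centre, 30 mm above its underside
- red_slide_lane (a point): fixed slide with red rails, red stop and red patch at its upper end; slippery white lane 200 mm long, 64 wide between rails, sloping 16 deg: a jar let go on it slides down. Rails 10 mm high, stop 40 mm, upper end open. Point: middle of lane surface, 60 mm above counter; x downhill along lane, y across, z square to it. Stop face at x=100 mm: jar against it is centred at x=78, next one at about 34
- blue_slide_lane (a point): fixed slide with blue rails, blue stop and blue patch at its upper end; slippery white lane 200 mm long, 64 wide between rails, sloping 16 deg: a jar let go on it slides down. Rails 10 mm high, stop 40 mm, upper end open. Point: middle of lane surface, 60 mm above counter; x downhill along lane, y across, z square to it. Stop face at x=100 mm: jar against it is centred at x=78, next one at about 34
There are look-alikes about, which are no part of the job. Leave any black or green look-alike of the part that bears blue_plain_mid alone. What is shaped like the part that bears red_plain_mid but green is not meant.

How it is judged:
At the end, for the whole second after the job is handed in: Jar centres along the lane from its middle: urgent jar 64-92 mm downhill, the other of that colour 18-52 mm; each within 16 mm of the centreline, 20-40 mm above the lane, axis within 0.2 rad of square to it, at rest. White-lidded jars upright (0.15 rad), within 25 mm of their starts (x of red_urgent_mid in the frame of red_slide_lane between 0.064 and 0.092 m and y of red_urgent_mid in the frame of red_slide_lane between -0.016 and 0.016 m and z of red_urgent_mid in the frame of red_slide_lane between 0.02 and 0.04 m and angle between the z axis of each of red_urgent_mid, red_plain_mid and the z axis of red_slide_lane, either way round below 0.2 rad and linear speed of each of red_urgent, red_plain, blue_urgent, blue_plain below 0.02 m/s and x of red_plain_mid in the frame of red_slide_lane between 0.018 and 0.052 m and y of red_plain_mid in the frame of red_slide_lane between -0.016 and 0.016 m and z of red_plain_mid in the frame of red_slide_lane between 0.02 and 0.04 m and x of blue_urgent_mid in the frame of blue_slide_lane between 0.064 and 0.092 m and y of blue_urgent_mid in the frame of blue_slide_lane between -0.016 and 0.016 m and z of blue_urgent_mid in the frame of blue_slide_lane between 0.02 and 0.04 m and angle between the z axis of each of blue_urgent_mid, blue_plain_mid and the z axis of blue_slide_lane, either way round below 0.2 rad and x of blue_plain_mid in the frame of blue_slide_lane between 0.018 and 0.052 m and y of blue_plain_mid in the frame of blue_slide_lane between -0.016 and 0.016 m and z of blue_plain_mid in the frame of blue_slide_lane between 0.02 and 0.04 m and distance of each of white_a_mid, white_b_mid from where it was at the start of the episode below 0.025 m and angle between each of white_a_mid, white_b_mid's own z axis and vertical below 0.15 rad); the robot touches nothing.
It fails at once if a jar was dropped or thrown: it moved faster than 1 m/s while out of the gripper ((linear speed of red_urgent above 1 m/s and contact force between red_urgent and the fingers below 0.05 N) or (linear speed of red_plain above 1 m/s and contact force between red_plain and the fingers below 0.05 N) or (linear speed of blue_urgent above 1 m/s and contact force between blue_urgent and the fingers below 0.05 N) or (linear speed of blue_plain above 1 m/s and contact force between blue_plain and the fingers below 0.05 N)).
It fails at once if a white-lidded jar was moved by more than 25 mm (distance of any of white_a_mid, white_b_mid from where it was at the start of the episode above 0.025 m).
It also fails if it takes over 109 s, if anything falls off the work surface, if the arm or the gripper's body presses on something with over 40 N, if the wrist force passes 120 N, or if a joint passes its speed limit or range.

### The arm

A 7-joint arm with a two-finger parallel gripper is mounted at the origin on the work surface. World frame = base frame: x ahead of the robot, y to its left, z up, the work surface at z = 0. Lengths are in m, angles in rad, forces in N, time in s.
With the tool pointing down it reaches from about 0.425 to 0.875 m from the base axis. Payload 4.7 kg.
Tool frame: the origin (TCP) lies midway between the tips of the shut fingers; the grasp point (between the pads) lies 19 mm behind it; z points along the fingers, y is the direction in which the jaws open and shut (so a half turn about z gives the same grasp; the last joint's range is limited). The gripper opens to 87 mm and grips with 3 to 60 N. Pads are 19 mm wide; open, the fingers measure 117 mm over their backs; the gripper's body (75 mm by 190 mm) begins 51 mm behind the grasp point.
Start: joints at [-1.089, 0.321, -0.07, 1.45, 0.023, 1.371, -0.057], TCP at [0.293, 0.58, 0.223] pointing down, gripper open.
Joint ranges: [-2.86, 2.86], [-0.3, 2.09], [-1.38, 1.24], [0.06, 2.45], [-1.56, 4.7], [0.09, 2.05], [-2.69, 2.69]. Speed limits (rad/s): [2.57, 2.57, 3.14, 3.14, 3.14, 3.14, 3.14].

### API

Orientations are given as a rotation vector (axis times angle).
In Python, from bench import get_state, eyes, job gives the robot as it stands. The module is installed in compiled form; this text tells all that it offers.
- The arm moves only by the shell command python3 -m jog 'ROWS' [FORCE]. ROWS is JSON, a list that holds one entry, the list of rows, each a list of 5 numbers: the opening, from 0 (shut) to 1 (fully open), then the shift along the tool's x, y, z in units of 40 mm (1.0 is 40 mm), then the turn about the tool's z in units of 5 degrees (1.0 is 5 degrees). In form: [[[jaw, dx, dy, dz, turn], ...]]. A call has 1 to 10 rows; each row shifts and turns the commanded pose from where the row before left it, along the tool's axes as they then stand; what a row does not reach is not made up. A row lasts 1/8 s, in which the tool goes at most 62.5 mm and 10.7 degrees, less where a joint would pass 70% of its speed; a pose out of reach is approached as far as the arm can. A call is refused whole if a number of a shift passes 1 or a number of a turn 1, either way. A call with a gripper value outside its range is refused whole. The fingers move at their own pace and stop on an object; FORCE is the grip in N (left out, the last holds). Time passes only in rows, so rows that do not move let the fingers close. It gives the time, the measured TCP pose, the force and the opening at its end, in the units of the state.
- get_state(): the state, without advancing time (a new reading comes with each control period).
- eyes.get_image(name): name is "scene" or "top"; returns (picture, depth): 400x640x3 uint8, red, green, blue; 400x640 float32, m along the optical axis (not along the pixel's ray), 0 where there is no reading.
- eyes.camera_params(name): a dict with "camera_matrix" (3x3 intrinsics, pixels), "pose" (4x4, takes a point from camera to world coordinates). Camera axes: x right, y down, z forward; pixel columns grow to the right and rows downward; lengths in m; the calibration is good to about 2 mm. A picture is of the moment at which its call begins. camera_params takes no time and is no camera call.
- job.close_job(): hands the job in, once; it reports no verdict.
The state is a dict: "time": time; "joint_positions": joint angles; "qd": joint speeds; "joint_torque": joint torques, N m; "position": TCP position; "tool_rot": TCP orientation; "ft_force": force on the tool from outside, world axes, zero at the start; "torque": the same for the moment, N m; "grip_width": opening from 0.0 (shut) to 1.0 (fully open).
Only numpy, scipy, OpenCV 4.12 (cv2) and the standard library are available. Lean on these libraries where they do the work, as an engineer would, in place of code of your own. Each camera call takes 0.05 s, during which the arm holds its last target. There are 200 camera calls.

## Working session

There is one attempt and no reset: what is moved stays moved. The work goes in short steps, Python scripts to look and compute and a shell command to move; the robot and the scene stay as the last step left them, time stands still between calls to the robot, and variables do not carry over. Pictures are saved under pics/ and viewed, about 12 in all and at most 16, crops included, and the job is handed in when it is done.

```bash
mkdir -p pics; python3 - <<'E'
from bench import get_state, eyes
import numpy as np, cv2
s=get_state(); print(s['time'],np.round(s['position'],4),np.round(s['tool_rot'],3),s['grip_width'])
for n in('scene','top'):
    im,d=eyes.get_image(n); p=eyes.camera_params(n)
    cv2.imwrite(f'pics/{n}0.png',im[:,:,::-1]); np.savez(f'{n}0.npz',im=im,d=d,K=p['camera_matrix'],T=p['pose'])
    print(n,np.round(p['camera_matrix'],1).tolist(),np.round(p['pose'],3).tolist())
E
```

```text
0.0 [0.2929 0.5796 0.2215] [-7.280e-01 -3.056e+00  3.000e-03] 1.0026493136529084
scene [[464.6, 0.0, 324.9], [0.0, 464.6, 204.7], [0.0, 0.0, 1.0]] [[-0.499, 0.663, -0.558, 1.284], [0.866, 0.385, -0.318, 0.398], [0.004, -0.643, -0.766, 0.986], [0.0, 0.0, 0.0, 1.0]]
top [[514.3, 0.0, 312.2], [0.0, 514.3, 195.8], [0.0, 0.0, 1.0]] [[0.0, -0.989, 0.145, 0.465], [-1.0, 0.001, 0.01, -0.017], [-0.01, -0.145, -0.989, 1.265], [0.0, 0.0, 0.0, 1.0]]
```

View pics/top0.png

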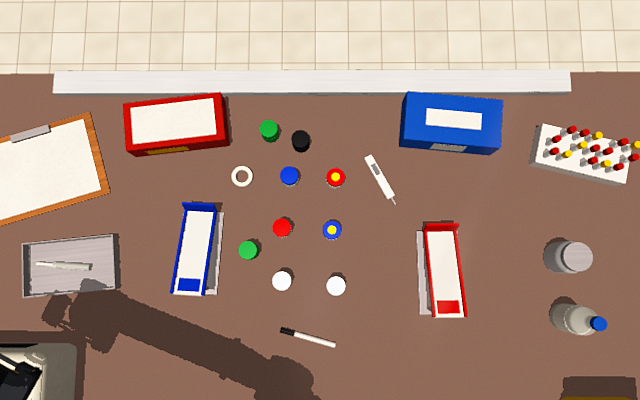

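View pics/scene0.png

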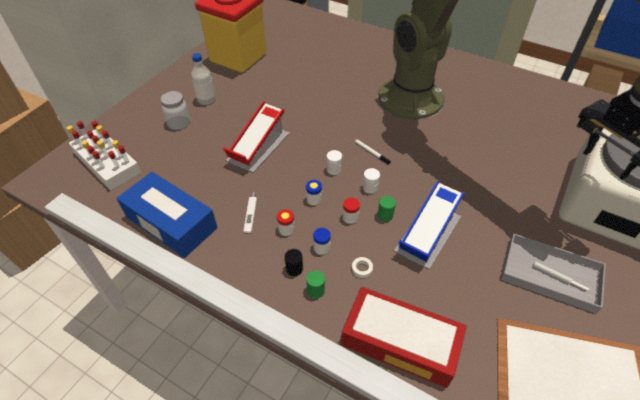

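Possible mix-ups in the top view:
- **Red lids:** (335,177) has the sticker, (282,227) is plain. The red box at (177,123) and the slide patch at (447,307) are not jars.
- **Blue lids:** (332,230) has the sticker, (289,176) is plain. The blue box at (450,122), the bottle cap at (599,324) and the slide patch at (188,285) are not jars.
- **To be left alone:** green (269,129) and (248,250), black (301,141), white (282,281) and (336,286), and the ring at (242,176).

Next I measure the positions and make one close crop.

```bash
cat > h.py <<'E'
import numpy as np, cv2
from scipy.spatial.transform import Rotation as R
def ray(c,u,v,z):
    K,T=c['K'],c['T']; r=T[:3,:3]@np.array([(u-K[0,2])/K[0,0],(v-K[1,2])/K[1,1],1]); o=T[:3,3]
    return o+r*(z-o[2])/r[2]
def cloud(c,ys,xs):
    K,T=c['K'],c['T']; d=c['d'][ys,xs]; ok=d>0; d,xs,ys=d[ok],xs[ok],ys[ok]
    P=np.c_[(xs-K[0,2])/K[0,0]*d,(ys-K[1,2])/K[1,1]*d,d]; return P@T[:3,:3].T+T[:3,3]
def masks(im):
    h=cv2.cvtColor(im,cv2.COLOR_RGB2HSV).astype(int); H,S,V=h[...,0],h[...,1],h[...,2]
    return dict(red=((H<6)|(H>174))&(S>190)&(V>90), blue=(abs(H-113)<10)&(S>170)&(V>80), yellow=(abs(H-29)<5)&(S>150)&(V>150), white=(S<60)&(V>170))
def box(m,u0,v0,u1,v1):
    o=np.zeros(m.shape,np.uint8); o[v0:v1,u0:u1]=m[v0:v1,u0:u1]; return o
E
cat > m.py <<'E'
from h import *
C={n:dict(np.load(f'{n}0.npz')) for n in('top','scene')}
M={n:masks(C[n]['im']) for n in C}
pts=dict(red_urgent=('red',(335,177),(286,218)),red_plain=('red',(282,227),(351,207)),blue_urgent=('blue',(332,230),(314,188)),blue_plain=('blue',(289,176),(322,237)))
for k,(c,*pp) in pts.items():
    for n,(u,v) in zip(('top','scene'),pp):
        m=M[n][c]|M[n]['yellow']; m=box(m,u-16,v-16,u+17,v+14)
        cs,_=cv2.findContours(m,cv2.RETR_EXTERNAL,cv2.CHAIN_APPROX_NONE); ct=max(cs,key=cv2.contourArea)
        (x,y),_,_=cv2.fitEllipse(cv2.convexHull(ct)); bb=cv2.boundingRect(ct)
        ys,xs=np.nonzero(m); P=cloud(C[n],ys,xs)
        top=P[P[:,2]>.055]
        print(k,n,round(x,1),round(y,1),bb,'ray60',np.round(ray(C[n],x,y,.06)[:2],4),'cloud top mid',np.round((np.percentile(top,2,0)+np.percentile(top,98,0))/2,4))
for c,(u0,v0,u1,v1) in dict(red=(405,210,475,325),blue=(165,195,230,305)).items():
    for what,m in (('white',M['top']['white']),('col',M['top'][c])):
        m=box(m,u0,v0,u1,v1); ys,xs=np.nonzero(m); P=cloud(C['top'],ys,xs)
        if what=='white':
            nl,l,st,ce=cv2.connectedComponentsWithStats(m); i=1+st[1:,4].argmax(); ys,xs=np.nonzero(l==i); P=cloud(C['top'],ys,xs)
            A=np.c_[P[:,:2],np.ones(len(P))]; 
            for _ in range(3):
                co,*_=np.linalg.lstsq(A,P[:,2],rcond=None); r=abs(A@co-P[:,2]); k=r<.004; A,P=A[k],P[k]
            n=np.r_[-co[:2],1]; n/=np.linalg.norm(n); print(c,'slope',np.degrees(np.arccos(n[2])),'dir',np.degrees(np.arctan2(n[1],n[0])),len(P),r.max())
        print(c,what,'minrect xy',[np.round(q,4) for q in cv2.minAreaRect(P[:,:2].astype(np.float32))],'z',np.round(np.percentile(P[:,2],[1,50,99]),4),st[i])
s=[C['top']['im'][110:340,160:480][:,:,::-1]]; cv2.imwrite('pics/crop1.png',cv2.resize(s[0],None,fx=2.4,fy=2.4,interpolation=cv2.INTER_CUBIC))
E
python3 m.py
```

```text
red_urgent top 335.0 176.7 (326, 168, 19, 19) ray60 [ 0.6876 -0.0592] cloud top mid [ 0.6879 -0.0592  0.0605]
red_urgent scene 284.9 216.8 (278, 210, 15, 15) ray60 [ 0.6951 -0.0547] cloud top mid [ 0.6932 -0.0562  0.0595]
red_plain top 281.3 227.0 (272, 218, 19, 19) ray60 [0.5677 0.0677] cloud top mid [0.5678 0.0678 0.061 ]
red_plain scene 351.0 204.8 (344, 198, 15, 14) ray60 [0.5753 0.0722] cloud top mid [0.5724 0.0713 0.0594]
blue_urgent top 331.5 229.5 (323, 221, 18, 18) ray60 [ 0.5619 -0.05  ] cloud top mid [ 0.5619 -0.0493  0.0605]
blue_urgent scene 313.4 186.7 (307, 180, 14, 14) ray60 [ 0.5699 -0.045 ] cloud top mid [ 0.5659 -0.0469  0.0593]
blue_plain top 288.8 175.2 (280, 167, 18, 18) ray60 [0.6915 0.051 ] cloud top mid [0.6918 0.0505 0.0606]
blue_plain scene 321.5 235.5 (314, 228, 16, 16) ray60 [0.6993 0.0555] cloud top mid [0.6978 0.0539 0.0596]
red slope 15.589761806439688 dir -5.398032198878121 1526 0.004026831653085788
red white minrect xy [array([ 0.4611, -0.3106]), array([0.1941, 0.0618]), np.float64(0.6888)] z [0.0332 0.0575 0.0878] [ 427  232   37   86 1965]
red col minrect xy [array([ 0.4714, -0.309 ]), array([0.2106, 0.0767]), np.float64(0.7307)] z [0.0375 0.0723 0.0976] [ 427  232   37   86 1965]
blue slope 15.789908539235451 dir 0.2746275416939743 1658 0.004124008909767829
blue white minrect xy [array([0.5109, 0.2721]), array([0.0634, 0.1958]), np.float64(86.6779)] z [0.0332 0.0587 0.0889] [ 173  211   40   85 1972]
blue col minrect xy [array([0.5212, 0.275 ]), array([0.0894, 0.21  ]), np.float64(87.1261)] z [0.0346 0.0729 0.098 ] [ 173  211   40   85 1972]
```

View pics/crop1.png

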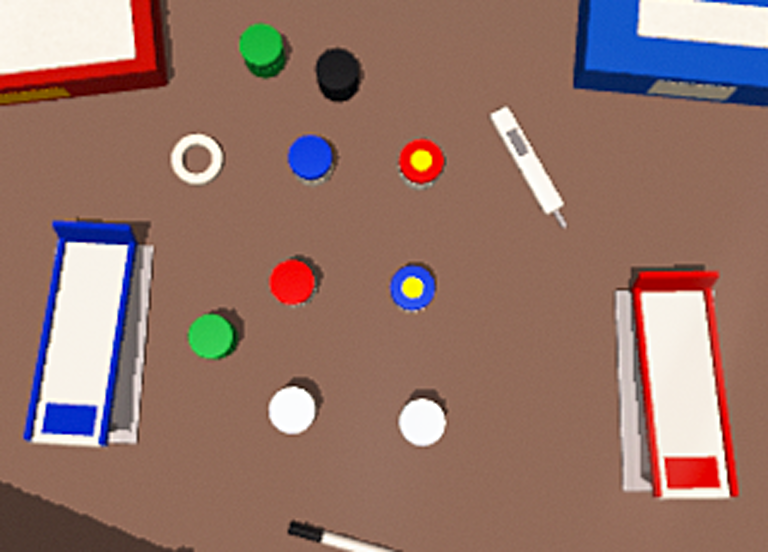

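The crop confirms the choice: urgent red at crop pixel (421,160), plain red (293,282), urgent blue (413,288) and plain blue (311,157). I'll refine the lane yaw while turning the tool so its jaws open along world y.

```bash
python3 - <<'E'
from h import *
c=dict(np.load('top0.npz')); M=masks(c['im'])
for n,(u0,v0,u1,v1) in dict(red=(405,210,475,325),blue=(165,195,230,305)).items():
    m=box(M['white'],u0,v0,u1,v1); nl,l,st,ce=cv2.connectedComponentsWithStats(m); l=l==(1+st[1:,4].argmax())
    pts=[]
    for v in range(st[1:,4].argmax()*0+v0,v1):
        xs=np.nonzero(l[v])[0]
        if len(xs)<20: continue
        P=cloud(c,np.array([v,v]),np.array([xs[0],xs[-1]])); z=np.median(cloud(c,np.full(len(xs),v),xs)[:,2])
        a,b=ray(c,xs[0]-.5,v,z),ray(c,xs[-1]+.5,v,z); pts.append(np.r_[(a+b)/2,a[1]-b[1]])
    p=np.array(pts)[4:-4]; k=np.polyfit(p[:,0],p[:,1],1); kz=np.polyfit(p[:,0],p[:,2],1)
    print(n,'yaw deg',np.degrees(np.arctan(k[0])),'x at z=.06',(.06-kz[1])/kz[0],'y there',np.polyval(k,(.06-kz[1])/kz[0]),'slope',np.degrees(np.arctan(kz[0])),'w',np.median(p[:,3]),'x range',pts[0][0],pts[-1][0])
E
python3 -m jog '[[[1,0,0,0,-1],[1,0,0,0,-1],[1,0,0,0,-1],[1,0,0,0,-1],[1,0,0,0,-1],[1,0,0,0,-0.4]]]' 20
```

```text
red yaw deg 0.7419574250168227 x at z=.06 0.4658289779211167 y there -0.3103867394018845 slope -16.032825812010046 w 0.0611223770575694 x range 0.5578002292427287 0.3633483960337515
blue yaw deg -3.392591874486235 x at z=.06 0.514807050529278 y there 0.27170077881057486 slope -16.17779255514589 w 0.062374508576263504 x range 0.6064711669531553 0.4142296442669938
time: 0.85
position: [0.293, 0.5799, 0.222]
tool_rot: [0.007, -3.141, 0.001]
ft_force: [0.2, 0.1, -0.7]
grip_width: 0.999
```

```bash
python3 -m jog '[[[1,-0.62,-1,0,0],[1,-0.62,-1,0,0],[1,-0.62,-1,0,0],[1,-0.62,-1,0,0],[1,-0.62,-1,0,0],[1,-0.62,-1,0,0],[1,-0.62,-1,0,0],[1,-0.62,-1,0,0],[1,-0.62,-1,0,0],[1,-0.62,-1,0,0]]]'
python3 -m jog '[[[1,-0.62,-1,0.3,0],[1,-0.62,-1,0.5,0],[1,-0.62,-1,0.5,0],[1,-0.62,-1,0.5,0],[1,-0.62,-1,0.5,0],[1,-0.62,-0.95,0.5,0],[1,0,0,0,0],[1,0,0,0,0]]]'
```

```text
time: 2.1
position: [0.543, 0.1797, 0.2225]
tool_rot: [-0.005, 3.142, 0.0]
ft_force: [0.7, 0.2, 0.2]
grip_width: 0.997
time: 3.1
position: [0.6919, -0.0558, 0.1102]
tool_rot: [0.005, -3.141, -0.001]
ft_force: [0.1, -0.2, -0.4]
grip_width: 0.998
```

```bash
python3 -m jog '[[[1,0.05,-0.05,0.5,0],[1,0,0,0.6,0],[1,0,0,0.6,0],[1,0,0,0.5,0],[1,0,0,0,0],[0,0,0,0,0],[0,0,0,0,0],[0,0,0,0,0],[0,0,0,0,0],[0,0,0,0,0]]]' 20
```

```text
time: 4.35
position: [0.6902, -0.0585, 0.0227]
tool_rot: [-0.005, 3.141, 0.0]
ft_force: [-0.2, -0.7, -0.1]
grip_width: 0.515
```

```bash
python3 -m jog '[[[0,0,0,-0.6,0],[0,0,0,-0.8,0],[0,0.5,-0.66,-0.8,0],[0,0.6,-0.8,-0.6,0],[0,0.6,-0.8,-0.2,0],[0,0.6,-0.8,0,0],[0,0.6,-0.8,0,0],[0,0.6,-0.8,0,0],[0,0.6,-0.8,0,0],[0,0.55,-0.75,0,0]]]'
python3 -m jog '[[[0,0.3,-0.05,0,0],[0,0.2,0,0.2,0],[0,0.1,0,0.3,0],[0,0,0,0.3,0],[0,0,0,0.2,0],[0,0,0,0.1,0],[0,0,0,0,0]]]'
python3 - <<'E'
from bench import eyes
import cv2
im,d=eyes.get_image('scene'); cv2.imwrite('pics/s1.png',cv2.resize(im[80:200,200:340,::-1],None,fx=4,fy=4))
E
```

```text
time: 5.6
position: [0.5038, -0.3087, 0.1426]
tool_rot: [-0.005, 3.141, 0.0]
ft_force: [0.3, -0.0, -1.1]
grip_width: 0.499
time: 6.48
position: [0.4811, -0.3095, 0.0982]
tool_rot: [0.006, -3.141, -0.0]
ft_force: [-0.2, 0.6, -0.3]
grip_width: 0.5
```

View pics/s1.png

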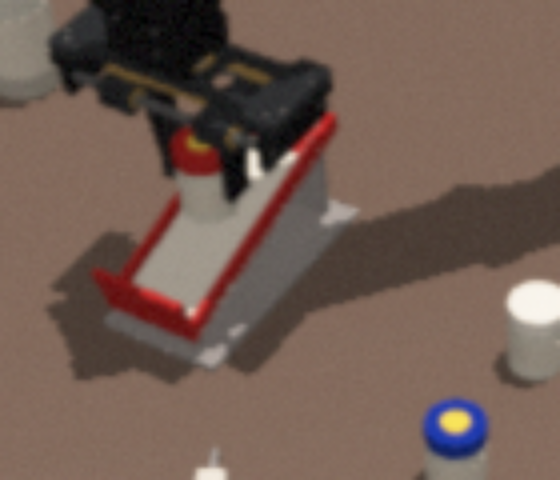

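The red jar hangs centred over the red lane at crop pixel (205,175), a little above the surface. It's 23 mm further uphill than I planned, so I shift it downhill and lower it gently.

```bash
python3 -m jog '[[[0,-0.3,0,0.1,0],[0,-0.27,0,0.15,0],[0,0,0,0.1,0],[0,0,0,0.1,0],[0,0,0,0,0]]]'
```

```text
time: 7.15
position: [0.5032, -0.3095, 0.08]
tool_rot: [0.005, -3.141, -0.001]
ft_force: [-0.0, 0.3, 0.1]
grip_width: 0.501
```

```bash
python3 -m jog '[[[0,0,0,0.05,0],[0,0,0,0,0]]]' 8
python3 -m jog '[[[0,0,0,0.04,0],[0,0,0,0,0]]]'
```

```text
time: 7.4
position: [0.5037, -0.3095, 0.0786]
tool_rot: [-0.005, 3.141, 0.0]
ft_force: [-0.4, 1.2, -0.3]
grip_width: 0.506
time: 7.65
position: [0.5043, -0.3096, 0.0775]
tool_rot: [-0.006, 3.14, -0.001]
ft_force: [0.4, -0.8, 1.3]
grip_width: 0.502
```

```bash
python3 -m jog '[[[0.6,0,0,0,0],[0.7,0,0,0,0],[0.85,0,0,0,0],[1,0,0,0,0],[1,0,0,-0.5,0],[1,0,0,-1,0],[1,0,0,-1,0],[1,0,0,0,0]]]'
python3 - <<'E'
from bench import eyes
import cv2
im,d=eyes.get_image('scene'); cv2.imwrite('pics/s2.png',cv2.resize(im[80:200,200:340,::-1],None,fx=4,fy=4))
E
```

```text
time: 8.65
position: [0.5061, -0.3112, 0.1824]
tool_rot: [-0.005, 3.133, -0.006]
ft_force: [0.3, -0.0, -0.2]
grip_width: 0.996
```

View pics/s2.png

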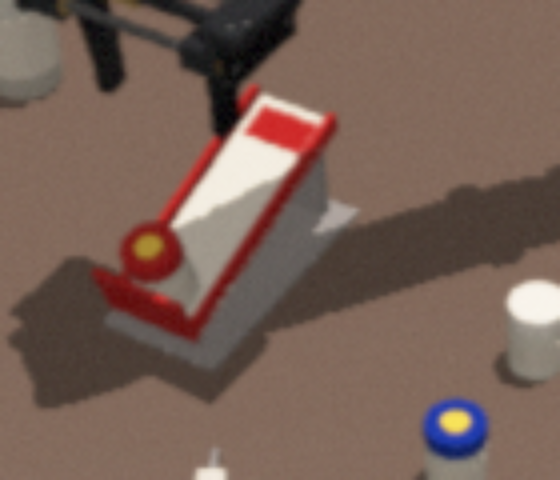

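The urgent red jar stands against the stop at crop pixel (150,255). I'll check its position with the top camera and go for the plain red jar.

```bash
python3 -m jog '[[[1,-0.16,0.95,0,0],[1,-0.16,0.95,0,0],[1,-0.16,0.95,0,0],[1,-0.16,0.95,0,0],[1,-0.16,0.95,0,0],[1,-0.16,0.95,0,0],[1,-0.16,0.95,0.4,0],[1,-0.16,0.95,0.5,0],[1,-0.16,0.95,0.5,0],[1,-0.16,0.95,0.4,0]]]' 20
cat > chk.py <<'E'
from h import *
from bench import eyes,get_state
import sys
im,d=eyes.get_image('top'); p=eyes.camera_params('top'); c=dict(im=im,d=d,K=p['camera_matrix'],T=p['pose'])
cv2.imwrite('pics/'+sys.argv[1],cv2.resize(im[150:340,160:480,::-1],None,fx=2.4,fy=2.4))
M=masks(im); L=dict(red=((.461,-.310),.74,(405,225,475,290)),blue=((.511,.272),-3.39,(165,195,230,270)))
for n,(o,yaw,b) in L.items():
    Rl=(R.from_euler('z',yaw,degrees=True)*R.from_euler('y',16,degrees=True)).as_matrix()
    ys,xs=np.nonzero(box((M[n]|M['yellow']),*b)); P=(cloud(c,ys,xs)-np.r_[o,.06])@Rl
    P=P[(abs(P[:,2]-.06)<.008)&(abs(P[:,1])<.045)]
    if len(P)<20: continue
    x=P[:,0]; g=np.histogram(x,bins=np.arange(-.1,.11,.01))[0]
    y=P[:,1]; print(n,len(P),'x range',np.round(np.percentile(x,[1,99]),4),'y mid',np.round(np.percentile(y,[1,99]).mean(),4),'z',np.round(np.percentile(P[:,2],[5,50,95]),4))
    Q=cloud(c,*np.nonzero(box(M['yellow'],*b))); 
    if len(Q): print('  sticker lane xyz',np.round((np.median(Q,0)-np.r_[o,.06])@Rl,4))
s=get_state(); print(s['time'],np.round(s['position'],4))
E
python3 chk.py t2.png
```

```text
time: 9.95
position: [0.5656, 0.0718, 0.1034]
tool_rot: [0.005, -3.14, 0.001]
ft_force: [0.4, -0.1, -0.7]
grip_width: 1.001
red 251 x range [0.0596 0.0955] y mid 0.003 z [0.0559 0.0612 0.0648]
  sticker lane xyz [0.0804 0.0028 0.0619]
10.0 [0.5645 0.079  0.1013]
```

```bash
python3 -m jog '[[[1,0,0,0,0],[1,0,0,0,0]]]'
```

```text
time: 10.25
position: [0.5664, 0.0692, 0.105]
tool_rot: [0.003, -3.141, 0.001]
ft_force: [0.5, -0.1, 0.4]
grip_width: 1.0
```

```bash
python3 -m jog '[[[1,-0.08,0,0.5,0],[1,0,0,0.6,0],[1,0,0,0.6,0],[1,0,0,0.36,0],[1,0,0,0,0],[0,0,0,0,0],[0,0,0,0,0],[0,0,0,0,0],[0,0,0,0,0],[0,0,0,0,0]]]' 20
```

```text
time: 11.5
position: [0.5698, 0.0707, 0.0227]
tool_rot: [-0.006, 3.141, -0.0]
ft_force: [0.2, -0.8, 0.3]
grip_width: 0.515
```

```bash
python3 -m jog '[[[0,0,0,-0.7,0],[0,0,0,-0.9,0],[0,0,-0.3,-0.9,0],[0,0.2,-0.9,-0.7,0],[0,0.4,-0.95,0,0],[0,0.4,-0.95,0,0],[0,0.4,-0.95,0,0],[0,0.4,-0.95,0,0],[0,0.4,-0.95,0,0],[0,0.4,-0.95,0,0]]]'
python3 -m jog '[[[0,0,-0.95,0,0],[0,0,-0.9,0,0],[0,0,-0.75,0,0],[0,0,0,0.4,0],[0,0,0,0.4,0],[0,0,0,0.4,0],[0,0,0,0.2,0],[0,0,0,0,0]]]'
```

```text
time: 12.75
position: [0.4659, -0.2067, 0.1506]
tool_rot: [-0.006, 3.141, 0.0]
ft_force: [0.4, -0.7, -0.6]
grip_width: 0.502
time: 13.75
position: [0.4667, -0.3089, 0.0937]
tool_rot: [0.007, -3.14, -0.001]
ft_force: [0.1, -0.7, -0.3]
grip_width: 0.499
```

```bash
python3 -m jog '[[[0,0,0,0.07,0],[0,0,0,0.05,0],[0,0,0,0,0]]]' 8
python3 -m jog '[[[0.6,0,0,0,0],[0.7,0,0,0,0],[0.85,0,0,0,0],[1,0,0,0,0],[1,0,0,-0.5,0],[1,0,0,-1,0],[1,0,0.5,-0.5,0],[1,0,1,0,0],[1,0,1,0,0],[1,0,1,0,0]]]'
python3 chk.py t3.png
```

```text
time: 14.12
position: [0.4671, -0.3097, 0.0899]
tool_rot: [-0.005, 3.141, -0.0]
ft_force: [0.3, 0.5, 0.8]
grip_width: 0.504
time: 15.38
position: [0.4665, -0.1684, 0.1699]
tool_rot: [-0.005, 3.141, 0.0]
ft_force: [0.4, 1.0, 0.3]
grip_width: 1.001
red 337 x range [0.0424 0.0951] y mid 0.0014 z [0.0569 0.0613 0.0647]
  sticker lane xyz [0.0804 0.0025 0.0622]
15.425 [ 0.4669 -0.1619  0.1697]
```

View pics/t3.png

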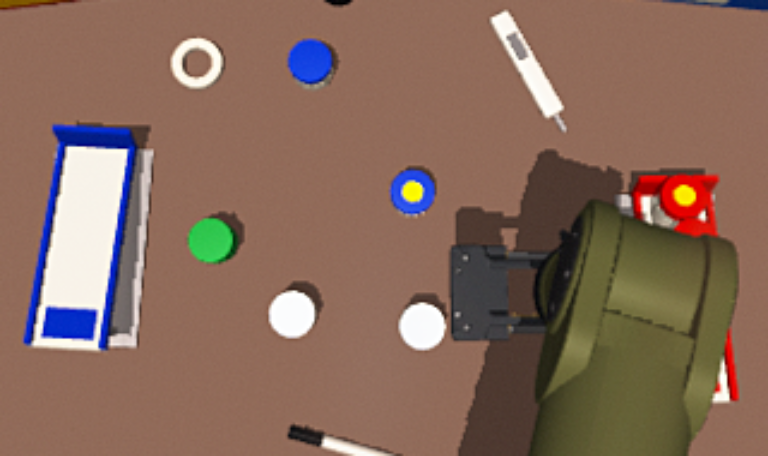

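In the top view (crop) the urgent red jar is at (684,195). The plain red jar is at about (690,235), half hidden under the arm. Next is the urgent blue jar.

```bash
python3 -m jog '[[[1,-0.61,0.76,0,0],[1,-0.61,0.76,0.2,0],[1,-0.61,0.76,0.5,0],[1,-0.61,0.76,0.6,0],[1,0,0,0.4,0],[1,0,0,0,0],[1,0,0,0,0]]]' 20
```

```text
time: 16.3
position: [0.5637, -0.0493, 0.1026]
tool_rot: [-0.002, 3.141, -0.001]
ft_force: [-0.3, -0.7, 0.4]
grip_width: 1.002
```

```bash
python3 -m jog '[[[1,0,0.02,0.5,0],[1,0,0,0.6,0],[1,0,0,0.6,0],[1,0,0,0.3,0],[1,0,0,0,0],[0,0,0,0,0],[0,0,0,0,0],[0,0,0,0,0],[0,0,0,0,0],[0,0,0,0,0]]]' 20
```

```text
time: 17.55
position: [0.5638, -0.047, 0.0219]
tool_rot: [-0.005, 3.141, -0.0]
ft_force: [0.2, 0.2, 0.6]
grip_width: 0.518
```

```bash
python3 -m jog '[[[0,0,0,-0.7,0],[0,0,0,-0.9,0],[0,0,0.3,-0.9,0],[0,0.05,0.9,-0.7,0],[0,0.05,0.95,0,0],[0,0.05,0.95,0,0],[0,0.05,0.95,0,0],[0,0.05,0.95,0,0],[0,0,0.95,0,0],[0,0,0.95,0,0]]]'
python3 -m jog '[[[0,0,0.7,0,0],[0,0,0.31,0,0],[0,0,0,0,0.68],[0,0,0,0.5,0],[0,0,0,0.5,0],[0,0,0,0.4,0],[0,0,0,0.2,0],[0,0,0,0,0]]]'
```

```text
time: 18.8
position: [0.5525, 0.2302, 0.1496]
tool_rot: [0.005, -3.141, 0.0]
ft_force: [0.4, 0.3, -0.2]
grip_width: 0.496
time: 19.8
position: [0.5522, 0.2692, 0.0849]
tool_rot: [-0.088, -3.139, 0.001]
ft_force: [-1.1, -0.4, -0.2]
grip_width: 0.5
```

```bash
python3 -m jog '[[[0,0,0,0.1,0],[0,0,0,0.05,0],[0,0,0,0,0]]]' 8
python3 -m jog '[[[0.6,0,0,0,0],[0.7,0,0,0,0],[0.85,0,0,0,0],[1,0,0,0,0],[1,0,0,-0.5,0],[1,0,0,-1,0],[1,0,-0.5,-0.5,0],[1,0,-1,0,-0.68],[1,0,-1,0,0],[1,0,-1,0,0]]]' 
python3 chk.py t4.png
```

```text
time: 20.18
position: [0.5527, 0.2696, 0.08]
tool_rot: [0.088, 3.14, 0.0]
ft_force: [-0.2, 0.1, -0.4]
grip_width: 0.498
time: 21.42
position: [0.5493, 0.1265, 0.1605]
tool_rot: [-0.003, 3.141, -0.0]
ft_force: [-0.3, -0.6, 0.1]
grip_width: 0.998
red 550 x range [0.0162 0.0951] y mid 0.0014 z [0.0565 0.0612 0.0648]
  sticker lane xyz [0.0804 0.0025 0.0621]
21.475 [0.5498 0.1188 0.1605]
```

View pics/t4.png

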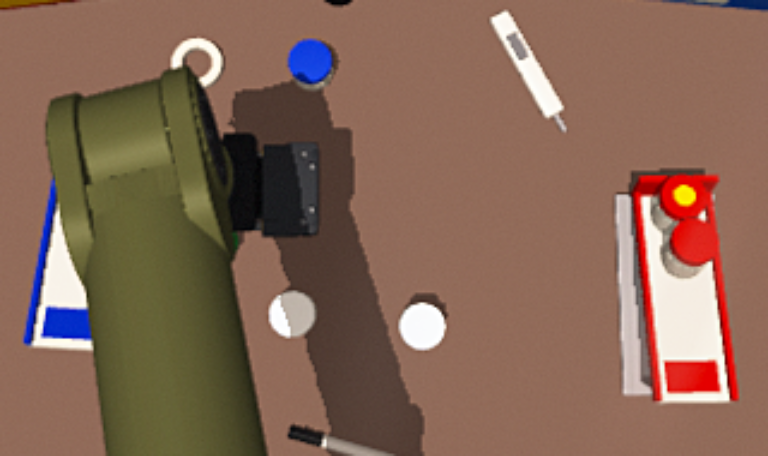

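Both red jars stand in a row at crop pixels (684,195) and (692,242). The blue slide is hidden by the arm. Next is the plain blue jar.

```bash
python3 -m jog '[[[1,-0.7,-0.38,0,0],[1,-0.7,-0.38,0,0],[1,-0.7,-0.38,0.2,0],[1,-0.75,-0.38,0.5,0],[1,-0.75,-0.38,0.5,0],[1,0,0,0.2,0],[1,0,0,0,0],[1,0,0,0,0]]]' 20; python3 chk.py t5.png
```

```text
time: 22.48
position: [0.6935, 0.0548, 0.105]
tool_rot: [-0.007, 3.14, 0.001]
ft_force: [0.1, 0.4, -0.3]
grip_width: 1.003
red 553 x range [0.0163 0.0953] y mid 0.001 z [0.0564 0.0609 0.0647]
  sticker lane xyz [0.0807 0.0025 0.0616]
blue 256 x range [0.0577 0.0998] y mid 0.0026 z [0.0559 0.0611 0.0646]
  sticker lane xyz [0.0789 0.0036 0.0619]
22.525 [0.6937 0.0549 0.1052]
```

View pics/t5.png

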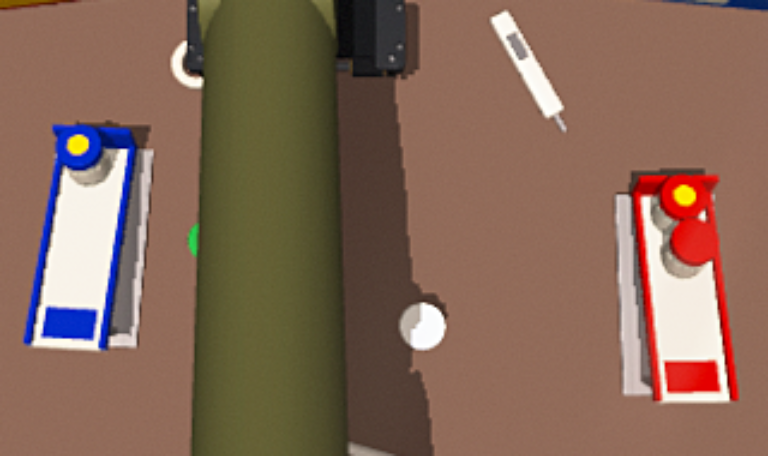

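The urgent blue jar is against its stop at crop pixel (80,147). I'll shift 2 mm towards −y and grasp the plain blue jar.

```bash
python3 -m jog '[[[1,0,-0.06,0.5,0],[1,0,0,0.6,0],[1,0,0,0.6,0],[1,0,0,0.36,0],[1,0,0,0,0],[0,0,0,0,0],[0,0,0,0,0],[0,0,0,0,0],[0,0,0,0,0],[0,0,0,0,0]]]' 20
```

```text
time: 23.78
position: [0.6938, 0.0517, 0.0215]
tool_rot: [-0.005, 3.141, 0.0]
ft_force: [-0.9, -1.0, 0.5]
grip_width: 0.517
```

```bash
python3 -m jog '[[[0,0,0,-0.7,0],[0,0,0,-0.9,0],[0,0.2,0.2,-0.9,0],[0,0.65,0.5,-0.7,0],[0,0.7,0.8,0,0],[0,0.7,0.8,0,0],[0,0.7,0.8,0,0],[0,0.7,0.8,0,0],[0,0.5,0.8,0,0],[0,0.3,0.5,0,0]]]'
python3 -m jog '[[[0,0,0.3,0,0],[0,0,0,0,0.68],[0,0,0,0.4,0],[0,0,0,0.4,0],[0,0,0,0.4,0],[0,0,0,0.1,0],[0,0,0,0,0]]]'
```

```text
time: 25.02
position: [0.5134, 0.2611, 0.1493]
tool_rot: [0.009, -3.141, -0.001]
ft_force: [0.9, 0.1, -1.1]
grip_width: 0.504
time: 25.9
position: [0.5149, 0.2709, 0.0969]
tool_rot: [-0.088, -3.14, 0.001]
ft_force: [-0.6, -0.5, -0.3]
grip_width: 0.501
```

```bash
python3 -m jog '[[[0,0,0,0.12,0],[0,0,0,0.06,0],[0,0,0,0,0]]]' 8
python3 -m jog '[[[0.6,0,0,0,0],[0.7,0,0,0,0],[0.85,0,0,0,0],[1,0,0,0,0],[1,0,0,-0.5,0],[1,0,0,-1,0],[1,0,-0.5,-0.5,0],[1,0,-1,-0.5,-0.68],[1,0,-1,0,0],[1,0,-1,0,0]]]' 
python3 -m jog '[[[1,0,-1,0,0],[1,0,-1,0,0],[1,0,0,0,0]]]' 
python3 chk.py t6.png
```

```text
time: 26.28
position: [0.515, 0.271, 0.0902]
tool_rot: [0.088, 3.14, 0.0]
ft_force: [-0.5, 0.7, -0.5]
grip_width: 0.502
time: 27.52
position: [0.5116, 0.1282, 0.1902]
tool_rot: [-0.004, 3.141, -0.0]
ft_force: [1.3, -0.5, -1.1]
grip_width: 1.0
time: 27.9
position: [0.5117, 0.0455, 0.19]
tool_rot: [-0.007, -3.141, 0.002]
ft_force: [0.4, 0.0, -0.3]
grip_width: 1.003
red 551 x range [0.0164 0.0954] y mid 0.001 z [0.0566 0.0612 0.0649]
  sticker lane xyz [0.0806 0.0023 0.0614]
blue 542 x range [0.0145 0.0983] y mid 0.0014 z [0.057  0.0609 0.0644]
  sticker lane xyz [0.0789 0.0036 0.0616]
27.95 [0.5117 0.0484 0.19  ]
```

View pics/t6.png

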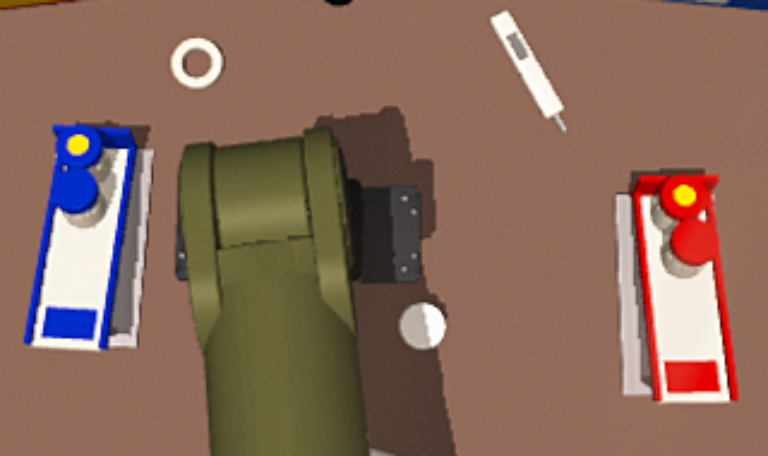

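All four jars stand in place: blue at crop pixels (80,147) and (76,192), red at (684,195) and (692,242). Before handing in I'll check that the white jars haven't moved.

```bash
python3 -m jog '[[[1,0,0,0,0],[1,0,0,0,0],[1,0,0,0,0],[1,0,0,0,0]]]' >/dev/null; python3 - <<'E'
from h import *
from bench import eyes,job,get_state
im,_=eyes.get_image('scene'); old=np.load('scene0.npz')['im']
for u,v in((334,162),(371,181)):
    for i in(old,im):
        m=box(cv2.cvtColor(i,cv2.COLOR_RGB2HSV)[...,1]<70,u-14,v-18,u+15,v+18); print((u,v),np.round(np.mean(np.nonzero(m),1),1),m.sum())
cv2.imwrite('pics/s7.png',cv2.resize(im[80:280,200:480,::-1],None,fx=2.5,fy=2.5))
E
python3 chk.py t7.png
```

```text
(334, 162) [162.  333.7] 405
(334, 162) [162.  334.8] 471
(371, 181) [180.4 370.9] 438
(371, 181) [180.4 370.7] 439
red 549 x range [0.0164 0.0953] y mid 0.0011 z [0.056  0.0611 0.0649]
  sticker lane xyz [0.0804 0.0024 0.0618]
blue 541 x range [0.0147 0.0976] y mid 0.0016 z [0.0564 0.0609 0.0646]
  sticker lane xyz [0.0787 0.0034 0.062 ]
28.55 [0.5123 0.0514 0.1901]
```

View pics/s7.png

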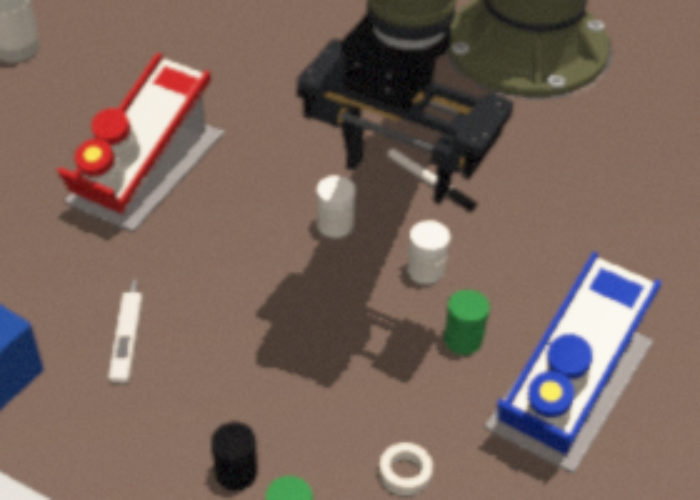

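The scene view shows both pairs standing at their stops, red at (95,157) and (110,126), blue at (551,393) and (570,356). The white jars at (335,207) and (429,252) haven't moved, and the gripper is clear of everything.

```bash
python3 -c "
from bench import job; print(job.close_job())"
```

```text
the job is handed in; nothing more can be done
None
```

All four jars are on the slide of their own colour, each urgent jar against its stop with the plain one close behind. I handed the job in at about 28.6 s of the 109 s allowed; the hand-in reports no verdict.

I let each jar go within a few millimetres of the lane and it slid down by itself.

**Last checks, in the lane frame:**

| Slide | Urgent jar x | Urgent jar y | Plain jar x (approx.) |
|---|---|---|---|
| Red | 80 mm | 2 mm | 38 mm |
| Blue | 79 mm | 3 mm | 37 mm |

- **Standing:** the lids lie about 61 mm above the lane, so the jars stand square to it. Two readings 0.6 s apart agreed to within about 1 mm.
- **White jars:** they appear in the same place as at the start, to about 1 pixel, and both are upright. One showed a slightly different mask area (405 then, 471 now), which I put down to the arm's shadow.
- **Disagreements:** at the start the two cameras differed by 5–8 mm on jar positions, so I used mainly the top view, and all four grasps worked. While placing the first jar I also moved 23 mm too far uphill, and corrected that before letting it go.

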